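# Nest the turned cups

### The job

Lift the smallest cup out of its V-block, stand it upright (mouth up) on the rubber mat and let go of it there. Then nest the three aluminium cups on the bench in size order, the smallest inside the middle one and the middle one inside the largest, each upright and sitting right down on the floor of the next. Set the cups down rather than dropping them, and leave the other things on the bench where they are.

Things in the scene. Friction and masses are not known exactly. Their poses are not given: they have to be found in the camera images.
- small_cup: the smallest cup: bare aluminium, round, straight wall, closed bottom 6 mm thick; 48 mm outside diameter, 40 mm inside, wall 4 mm, 70 mm tall. It starts lying level in the V-block's groove, its axis 50 mm above the bench, mouth roughly to the robot's left (+y), bottom about 31 mm behind the block's middle. Origin: centre of its underside; z axis from bottom to mouth.
- middle_cup: the middle cup: bare aluminium, round, straight wall, closed bottom 6 mm thick; 68 mm outside diameter, 60 mm inside, wall 4 mm, 62 mm tall. It starts standing mouth up on the bench. In the largest cup its rim stands 16 mm proud of the larger rim; the smallest then stands 14 mm proud of this one's rim. Origin: centre of its underside; z axis from bottom to mouth.
- large_cup: the largest cup: bare aluminium, round, straight wall, closed bottom 6 mm thick; 94 mm outside diameter, 84 mm inside, wall 5 mm, 52 mm tall. It starts standing mouth up on the bench. Origin: centre of its underside; z axis from bottom to mouth.
- v_block: dark steel V-block fixed to the bench, 44 mm along its groove, 44 mm wide (narrower than the cup in it, so fingers can pass down both sides), its flank tops 35 mm high. Origin under its middle; x axis along the groove, towards the mouth of the cup.
- mat: thin black rubber mat fixed on the bench nearest the robot, 110 mm (its x) by 200 mm (its y), 3 mm thick, empty. Origin at the centre of its underside.
- tool_holder: bystander: dark steel lathe tool holder, a 40 x 22 x 36 mm block with a tool bit sticking out; origin under its block
- turned_slug: bystander: stepped steel turning, 34 mm wide, 40 mm high; origin under its centre
- wrench: bystander: steel wrench lying on the far part of the bench; origin under its middle
- screwdriver: bystander: screwdriver lying at the left; origin under its middle
- hammer: bystander: hammer lying at the right; origin under its middle
- oil_bottle: bystander: white plastic bottle, 56 mm wide, 120 mm high, at the left; origin under its centre
- bar_end: bystander: upright aluminium bar end, 38 mm wide, 70 mm high, at the right; origin under its centre
- small_cup_rim (a point): centre of the smallest cup's mouth, in the plane of its rim, 70 mm from its origin along its z axis
Mind the look-alikes: they are no part of the job. Leave any yellow look-alike of the small_cup alone. What is shaped like the middle_cup but orange is not meant.

How it is judged:
On the way:
1. the smallest cup stands upright on the rubber mat, let go (angle between small_cup's own z axis and vertical below 0.06 rad and height (world z) of small_cup_rim above 0.06 m and height (world z) of small_cup below 0.008 m and contact force between small_cup and mat above 0.2 N and contact force between the fingers and small_cup below 0.05 N and linear speed of small_cup below 0.03 m/s), for 0.2 s.
At the end, for the whole second after the job is handed in: Smallest cup in the middle one (axes within 8.5 mm), middle one in the largest (10.5 mm), each underside 3 to 10 mm above the next one's underside, parallel within 0.08 rad, upright within 0.1 rad; the largest on the bench or mat; all at rest (horizontal distance between middle_cup and large_cup below 0.0105 m and z of middle_cup in the frame of large_cup between 0.003 and 0.01 m and angle between the z axis of middle_cup and the z axis of large_cup, either way round below 0.08 rad and horizontal distance between small_cup and middle_cup below 0.0085 m and z of small_cup in the frame of middle_cup between 0.003 and 0.01 m and angle between the z axis of small_cup and the z axis of middle_cup, either way round below 0.08 rad and angle between each of small_cup, middle_cup, large_cup's own z axis and vertical below 0.1 rad and height (world z) of large_cup below 0.008 m and linear speed of each of small_cup, middle_cup, large_cup below 0.02 m/s); the robot touches nothing.
It fails at once if a bystander on the bench moved by more than 40 mm (distance of any of tool_holder, turned_slug, wrench, screwdriver, hammer, oil_bottle, bar_end from where it was at the start of the episode above 0.04 m).
It fails at once if the small cup dropped (falling free of the fingers faster than 0.7 m/s, some 25 mm) (linear speed of small_cup above 0.7 m/s and contact force between the fingers and small_cup below 0.01 N).
It fails at once if the middle cup dropped (falling free of the fingers faster than 0.7 m/s, some 25 mm) (linear speed of middle_cup above 0.7 m/s and contact force between the fingers and middle_cup below 0.01 N).
It fails at once if the large cup dropped (falling free of the fingers faster than 0.7 m/s, some 25 mm) (linear speed of large_cup above 0.7 m/s and contact force between the fingers and large_cup below 0.01 N).
It also fails if it takes over 72 s, if anything falls off the work surface, if the arm or the gripper's body presses on something with over 40 N, if the wrist force passes 120 N, or if a joint passes its speed limit or range.

### The arm

A 7-joint arm with a two-finger parallel gripper is mounted at the origin on the work surface. World frame = base frame: x ahead of the robot, y to its left, z up, the work surface at z = 0. Lengths are in m, angles in rad, forces in N, time in s.
With the tool pointing down it reaches from about 0.4 to 0.875 m from the base axis. Payload 19.3 kg.
Tool frame: the origin (TCP) lies at the very end of the fingers, on their centre line; the grasp point (between the pads) lies 19 mm behind it (arm.grip_depth is the distance from the TCP to the grasp point, in m); z points along the fingers, y is the line along which they close (so a half turn about z gives the same grasp; the last joint's range is limited). The gripper opens to 85 mm and grips with 20 to 120 N. Pads are 22 mm wide; open, the fingers measure 114 mm over their backs; the gripper's body (76 mm by 85 mm) begins 54 mm behind the grasp point. The pads swing forward as they close: fully open they stand 13 mm farther back than shut.
Start: joints at [-1.218, 0.521, -0.036, 1.599, 0.021, 1.021, -0.113], TCP at [0.256, 0.57, 0.231] pointing down, gripper open.
Joint ranges: [-2.91, 2.91], [-0.3, 2.13], [-1.5, 1.42], [0.17, 2.43], [-1.26, 4.41], [0.16, 1.93], [-2.52, 2.52]. Speed limits (rad/s): [1.89, 1.89, 2.39, 2.39, 3.01, 3.01, 3.01].

### API

Orientations are given as a 3x3 rotation matrix whose columns are the frame's x, y, z axes.
In Python, from cell import arm, eyes gives the robot as it stands.
- The arm moves only by the tool move_arm, never from a script. Its arguments are lists of equal length, an entry for each row: "fingers": the opening, from -1 (shut) to 1 (fully open); "translation": the shift along the tool's x, y, z scaled (see below), a list of three; "angular": the turn, a rotation vector about the tool's x, y, z scaled (see below), a list of three. A call has 1 to 20 rows; each row is the pose to reach, as a shift and turn from the pose commanded when the call began, along the tool's axes at that moment, turning the shorter way round; what a row does not reach only later rows make up. The controller multiplies each number of a shift by 25 cm and each number of a turn by pi rad. A row lasts 1/10 s, in which the tool goes at most 50 mm and 8.59 degrees, less where a joint would pass 70% of its speed; a pose out of reach is approached as far as the arm can. A call with a number of a shift or a turn outside -1 to 1 is refused whole. A call with a gripper value outside its range is refused whole. The fingers move at their own pace and stop on an object; "squeeze" is the grip in N (left out, the last holds). Time passes only in rows, so rows that repeat a pose let the fingers close. It gives the time, the measured TCP pose, the force, the opening and the grip force at its end, in the units of the state.
- arm.get_state(): the state, without advancing time (a new reading comes with each control period).
- eyes.snapshot(name): name is "side" or "top" or "wrist"; returns the picture (400x640x3 uint8, red, green, blue); there is no depth.
- eyes.get_calibration(name): a dict with "intrinsics" (3x3 intrinsics, pixels), "dist_coeffs" ([k1, k2, p1, p2, k3] as OpenCV has them; the pictures are not rectified), "xyz" and "attitude" of the camera in the world. Camera axes: x right, y down, z forward; pixel columns grow to the right and rows downward; lengths in m; the calibration is good to about 2 mm. A picture is of the moment at which its call begins: read the wrist's pose just before it. get_calibration takes no time and is no camera call; for the wrist camera it gives the pose at the moment of the call.
- arm.finish_job(): hands the job in; it is judged then, once.
Trained networks look in the newest picture that a camera, given by its name, has taken for a name from the list of things; names that differ only in an ending like _2 or _b are one class to them, and where a whole thing is asked for, a point or a joint stands for the part that bears it (a point fixed in the world has none). Each returns a list of dicts, best first, with "p" (0 to 1); they miss things now and then, are a little off and sometimes report something else, mostly with a low value. They report only what shows in the picture. A call takes as long as a camera call. They do not tell look-alikes from the thing itself.
- eyes.spot_in(target, camera): "rect" ([left, top, right, bottom] in pixels, round what is visible of it).
- eyes.trace(target, camera): "mask" (400x640 bool, what is visible of it) and "rect" ([left, top, right, bottom] in pixels, round what is visible of it).
The state is a dict: "t": time; "qpos": joint angles; "qd": joint speeds; "joint_torque": joint torques, N m; "position": TCP position; "eef_rot": TCP orientation; "wrist_force": force on the tool from outside, world axes, zero at the start; "wrist_torque": the same for the moment, N m; "width": finger opening in m; "gripper_force": force on a finger pad.
Only numpy, scipy, OpenCV 4.12 (cv2) and the standard library are available. Lean on these libraries where they do the work, as an engineer would, in place of code of your own. Each camera call takes 0.05 s, during which the arm holds its last target. There are 200 camera calls.

## Working session

There is one attempt and no reset: what is moved stays moved. The work goes in short steps, Python scripts to look and compute and a tool call to move; the robot and the scene stay as the last step left them, time stands still between calls to the robot, and variables do not carry over. Pictures are saved under pics/ and viewed, at most 12 in all, crops included, and the job is handed in when it is done.

Besides the shell and the picture viewer there is one more tool, called after "Emit:" as name(argument=value, ...), one argument or row to a line, values as JSON. move_arm: Moves the arm, as the interface text tells. Shifts and turns lie within -1 to 1; 1 stands for 25 cm of shift or pi rad of turn. Its arguments: {"type":"object","properties":{"fingers":{"type":"array"},"translation":{"type":"array"},"angular":{"type":"array"},"squeeze":{"type":"number"}},"required":["fingers","translation","angular"]}

```bash
mkdir -p pics; ls
python3 - <<'E'
from cell import arm, eyes
import cv2, numpy as np
s=arm.get_state(); print(s['t'],s['position'],s['eef_rot'],s['width'])
ims=[]
for n in ['top','side']:
    im=eyes.snapshot(n); cv2.imwrite(f'pics/{n}0.png',im[:,:,::-1]); ims.append(im)
    c=eyes.get_calibration(n); print(n,c)
    for t in ['small_cup','middle_cup','large_cup','v_block','mat']:
        for d in eyes.spot_in(t,n)[:3]: print(t,np.round(d['rect']),round(d['p'],2))
print(arm.get_state()['t'])
E
```

```text
pics
0.0 [0.25633164 0.56961884 0.23071741] [[-9.11964361e-01  4.10269246e-01 -3.86823220e-04]
 [ 4.10269413e-01  9.11963664e-01 -1.13348004e-03]
 [-1.12263279e-04 -1.19239513e-03 -9.99999283e-01]] 0.0852945150976516
top {'intrinsics': array([[466.60069427,   0.        , 308.40360991],
       [  0.        , 466.60069427, 203.09356606],
       [  0.        ,   0.        ,   1.        ]]), 'dist_coeffs': array([0.03542441, 0.        , 0.        , 0.        , 0.        ]), 'xyz': array([0.27932526, 0.00922357, 1.73812231]), 'attitude': array([[ 0.03045369, -0.98057419,  0.19377006],
       [-0.99939804, -0.03309471, -0.01040643],
       [ 0.01661704, -0.1933365 , -0.98099178]])}
small_cup [362. 218. 384. 229.] 0.74
small_cup [393. 227. 414. 242.] 0.6
middle_cup [210. 178. 232. 200.] 0.73
middle_cup [210. 210. 230. 225.] 0.64
large_cup [290. 208. 313. 234.] 0.72
large_cup [360. 217. 382. 227.] 0.51
mat [259. 241. 312. 271.] 0.72
mat [192. 252. 212. 264.] 0.17
side {'intrinsics': array([[473.58195577,   0.        , 323.83277698],
       [  0.        , 473.58195577, 197.42099657],
       [  0.        ,   0.        ,   1.        ]]), 'dist_coeffs': array([0.02647812, 0.        , 0.        , 0.        , 0.        ]), 'xyz': array([-0.11474306, -0.98790007,  0.74559746]), 'attitude': array([[ 0.81519369, -0.25878346,  0.51816057],
       [-0.57864618, -0.40259418,  0.70928593],
       [ 0.02505696, -0.87803704, -0.47793629]])}
small_cup [365. 272. 388. 306.] 0.68
middle_cup [248. 162. 267. 188.] 0.92
middle_cup [272. 159. 294. 179.] 0.64
middle_cup [422. 281. 442. 313.] 0.28
large_cup [291. 204. 320. 230.] 0.6
v_block [349. 256. 370. 274.] 0.54
mat [227. 206. 294. 250.] 0.89
0.6
```

View pics/top0.png

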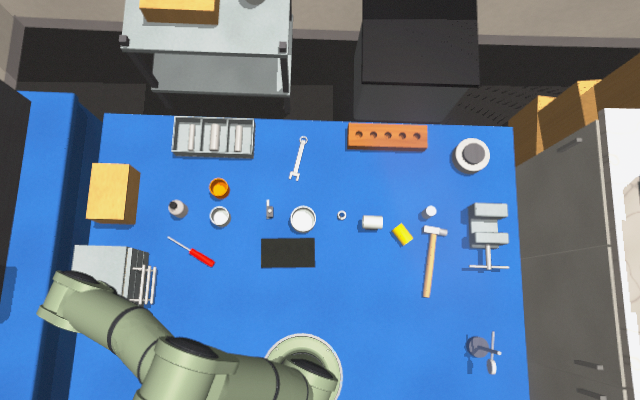

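View pics/side0.png

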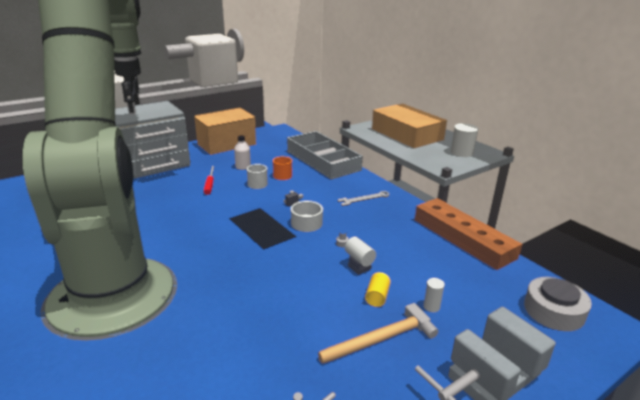

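The top picture shows:
- **Small cup:** there is a bare aluminium candidate lying at (372,222) and a yellow look-alike at (402,234). I take the grey one.
- **Middle cup:** there is a grey candidate at (220,217) and an orange look-alike at (219,188). I take the grey one.
- **Other items:** the large cup is at (302,219) and the mat at (288,253). The small upright grey thing at (431,212) is the bar end, and (342,215) is the slug.

Next I'll confirm these in an enlarged crop and measure poses by fitting silhouettes.

```bash
cat > h.py <<'E'
from cell import arm, eyes
import cv2, numpy as np
from scipy.optimize import minimize
DIM=dict(small_cup=(.024,.070),middle_cup=(.034,.062),large_cup=(.047,.052))
def proj(P,c):
    R=c['attitude'].T
    return cv2.projectPoints(np.asarray(P,float),cv2.Rodrigues(R)[0],-R@c['xyz'],c['intrinsics'],c['dist_coeffs'])[0][:,0]
def ray(uv,c,z):
    p=cv2.undistortPoints(np.array([[uv]],float),c['intrinsics'],c['dist_coeffs'])[0,0]
    d=c['attitude']@np.r_[p,1]; return c['xyz']+d*(z-c['xyz'][2])/d[2]
def cup(n,o,ax):
    r,h=DIM[n]; a=np.linspace(0,2*np.pi,48,endpoint=False)
    u=np.cross(ax,[.3,.5,.8]); u/=np.linalg.norm(u); v=np.cross(ax,u)
    ring=r*(np.cos(a)[:,None]*u+np.sin(a)[:,None]*v)
    return np.r_[o+ring,o+h*np.asarray(ax)+ring]
def hullmask(P,c,k=4):
    q=cv2.convexHull(proj(P,c).astype(np.float32))
    m=np.zeros((400*k,640*k),np.uint8); cv2.fillConvexPoly(m,np.round(((q+.5)*k-.5)*16).astype(int),255,shift=4)
    return cv2.resize(m,(640,400),interpolation=cv2.INTER_AREA)/255.
def cost(P,obs):
    s=0
    for m,c in obs:
        g=hullmask(P,c); s+=1-np.minimum(g,m).sum()/np.maximum(g,m).sum()
    return s/len(obs)
def fit(model,x0,step,obs):
    x0=np.array(x0,float); sx=np.vstack([x0]+[x0+np.eye(len(x0))[i]*step[i] for i in range(len(x0))])
    r=minimize(lambda x:cost(model(x),obs),x0,method='Nelder-Mead',options=dict(initial_simplex=sx,xatol=1e-4,fatol=1e-4))
    return r.x,r.fun
def stand(n,z=0.): return lambda x:cup(n,np.array([x[0],x[1],z]),np.array([0,0,1.]))
def lying(x,z=.05): return cup('small_cup',np.array([x[0],x[1],z]),np.array([np.cos(x[2]),np.sin(x[2]),0]))
def masks(t,cam,near,tol=14):
    out=[]
    for d in eyes.trace(t,cam):
        r=d['rect']; ctr=np.array([(r[0]+r[2])/2,(r[1]+r[3])/2])
        if np.linalg.norm(ctr-near)<tol: return d['mask'].astype(float),d['p'],r
    return None
E
cat > m1.py <<'E'
from h import *
T=dict(small_cup={'top':(372,222),'side':(361,251)},middle_cup={'top':(220,217),'side':(257,176)},large_cup={'top':(302,219),'side':(306,216)})
im={}
obs={t:[] for t in T}
for n in ['top','side']:
    im[n]=eyes.snapshot(n); c=eyes.get_calibration(n)
    for t in T:
        m=masks(t,n,T[t][n]) or (masks('middle_cup' if t!='middle_cup' else 'small_cup',n,T[t][n]))
        print(n,t,m and (round(m[1],2),np.round(m[2])))
        if m: obs[t].append((m[0],c))
    if n=='top':
        for b,uv in dict(holder=(269,209),slug=(342,215),bottle=(177,208),bar=(431,212),mat=(288,253),hammer=(432,240),yellow=(402,234),orange=(219,188)).items(): print(b,np.round(ray(uv,c,.03 if b!='mat' else .003)[:2],3))
c=eyes.get_calibration('top')
for t in T:
    p=ray(T[t]['top'],c,.03)
    for o in [obs[t]]+[[q] for q in obs[t]]:
        if not o: continue
        if t=='small_cup': print(t,fit(lying,[p[0],p[1]-.035,1.5],[.01,.01,.2],o))
        else: print(t,fit(stand(t),p[:2],[.01,.01],o))
A=cv2.resize(im['top'][170:260,195:450],None,fx=3,fy=3,interpolation=2); B=cv2.resize(im['side'][140:310,235:450],None,fx=1.9,fy=1.9,interpolation=2)
o=np.zeros((A.shape[0]+B.shape[0],A.shape[1],3),np.uint8); o[:A.shape[0]]=A; o[A.shape[0]:,:B.shape[1]]=B
cv2.imwrite('pics/crop1.png',o[:,:,::-1]); print(o.shape,arm.get_state()['t'])
E
python3 m1.py
```

```text
top small_cup (0.48, array([363., 215., 384., 230.]))
top middle_cup (0.52, array([214., 208., 234., 226.]))
top large_cup None
holder [0.589 0.137]
slug [ 0.576 -0.135]
bottle [0.582 0.476]
bar [ 0.598 -0.466]
mat [0.431 0.061]
hammer [ 0.494 -0.468]
yellow [ 0.512 -0.358]
orange [0.663 0.327]
side small_cup (0.83, array([345., 236., 377., 267.]))
side middle_cup (0.96, array([245., 163., 269., 191.]))
side large_cup (0.63, array([290., 201., 323., 230.]))
small_cup (array([ 0.55038151, -0.27743082,  1.57863757]), np.float64(0.09426284099815174))
small_cup (array([ 0.5506814 , -0.27842308,  1.6018992 ]), np.float64(0.05065461346633415))
small_cup (array([ 0.55113661, -0.2713697 ,  1.57456109]), np.float64(0.06710835790240821))
middle_cup (array([0.55309988, 0.31495484]), np.float64(0.0814601486607337))
middle_cup (array([0.55327481, 0.31411417]), np.float64(0.046413124867287214))
middle_cup (array([0.55511125, 0.32107226]), np.float64(0.09731875226456732))
large_cup (array([0.55706768, 0.01650919]), np.float64(0.03595101869941386))
large_cup (array([0.55706768, 0.01650919]), np.float64(0.03595101869941386))
(593, 765, 3) 1.05
```

View pics/crop1.png

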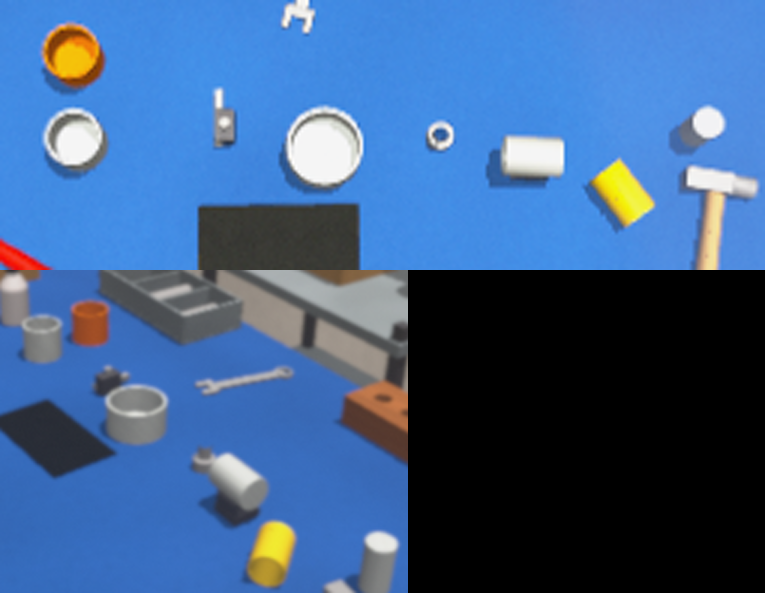

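The enlarged crop confirms it: the grey horizontal cup in the dark V-block is the small cup, with its mouth towards +y. The grey cup at left is the middle one, and the yellow and orange ones are to be left alone. I'll start moving and measure on the way with the wrist camera.

```bash
cat >> h.py <<'E'
from scipy.spatial.transform import Rotation as Rot
def down(yaw):   # tool down, tool y (closing) at angle yaw in the world xy plane
    y=np.array([np.cos(yaw),np.sin(yaw),0]); z=np.array([0,0,-1.]); return np.c_[np.cross(y,z),y,z]
def tilt(yaw,a): # tool tilted by a about its closing axis
    return down(yaw)@Rot.from_rotvec([0,a,0]).as_matrix()
def plan(tcp,R,s=None):
    s=s or arm.get_state(); R0=s['eef_rot']
    t=R0.T@(np.asarray(tcp)-s['position'])/.25; w=Rot.from_matrix(R0.T@R).as_rotvec()/np.pi
    print('T',np.round(t,4).tolist(),'A',np.round(w,4).tolist(),'rows>=',int(max(np.linalg.norm(t)*5,np.linalg.norm(w)*180/8.59))+1)
E
python3 - <<'E'
from h import *
s=arm.get_state()
R=down(0)
c=eyes.get_calibration('wrist'); print('cam in tool',s['eef_rot'].T@(c['xyz']-s['position']),s['eef_rot'].T@c['attitude'],c['intrinsics'][0,0])
plan([.45,.40,.25],down(np.deg2rad(40)))
E
```

```text
cam in tool [ 8.32845664e-02 -8.52152317e-06 -1.42467942e-01] [[-1.10238512e-03 -9.45996600e-01 -3.24174671e-01]
 [ 9.99999189e-01 -8.36307843e-04 -9.60099234e-04]
 [ 6.37140792e-04 -3.24175466e-01  9.45996755e-01]] 333.25650937170354
T [-0.985, -0.3023, -0.0748] A [0.0, 0.0, 0.1432] rows>= 6
```

Emit:
move_arm(
  fingers=[1, 1, 1, 1, 1, 1, 1, 1],
  translation=[
    [-0.985, -0.302, -0.075],
    [-0.985, -0.302, -0.075],
    [-0.985, -0.302, -0.075],
    [-0.985, -0.302, -0.075],
    [-0.985, -0.302, -0.075],
    [-0.985, -0.302, -0.075],
    [-0.985, -0.302, -0.075],
    [-0.985, -0.302, -0.075],
  ],
  angular=[
    [0, 0, 0.143],
    [0, 0, 0.143],
    [0, 0, 0.143],
    [0, 0, 0.143],
    [0, 0, 0.143],
    [0, 0, 0.143],
    [0, 0, 0.143],
    [0, 0, 0.143],
  ],
)

```text
t: 1.85
position: [0.4491, 0.401, 0.2499]
eef_rot: [[-0.644, 0.765, -0.001], [0.765, 0.644, 0.0], [0.001, -0.0, -1.0]]
wrist_force: [0.0, -0.2, 0.1]
width: 0.0855
gripper_force: 0.0
```

Run:
```python
from h import *
plan([.53,.17,.27],down(np.deg2rad(25)))
```

```text
T [-0.915, -0.3474, -0.081] A [-0.0001, -0.0002, 0.0838] rows>= 5
```

Emit:
move_arm(
  fingers=[1, 1, 1, 1, 1, 1, 1, 1, 1],
  translation=[
    [-0.915, -0.347, -0.08],
    [-0.915, -0.347, -0.08],
    [-0.915, -0.347, -0.08],
    [-0.915, -0.347, -0.08],
    [-0.915, -0.347, -0.08],
    [-0.915, -0.347, -0.08],
    [-0.915, -0.347, -0.08],
    [-0.915, -0.347, -0.08],
    [-0.915, -0.347, -0.08],
  ],
  angular=[
    [0, 0, 0.084],
    [0, 0, 0.084],
    [0, 0, 0.084],
    [0, 0, 0.084],
    [0, 0, 0.084],
    [0, 0, 0.084],
    [0, 0, 0.084],
    [0, 0, 0.084],
    [0, 0, 0.084],
  ],
)

```text
t: 2.75
position: [0.5302, 0.1709, 0.2698]
eef_rot: [[-0.424, 0.906, -0.0], [0.906, 0.424, 0.0], [0.0, -0.0, -1.0]]
wrist_force: [-0.1, -0.4, -0.3]
width: 0.0857
gripper_force: 0.0
```

```bash
cat > m2.py <<'E'
from h import *
import sys
P0=dict(small_cup=(.551,-.278,1.59),middle_cup=(.553,.315),large_cup=(.557,.0165))
c=eyes.get_calibration('wrist'); im=eyes.snapshot('wrist'); cv2.imwrite(f'pics/w{sys.argv[1]}.png',im[:,:,::-1])
for t in sys.argv[2:]:
    mod=lying if t=='small_cup' else stand(t)
    P=mod(P0[t]); q=proj(P,c); ctr=(q.min(0)+q.max(0))/2
    print(t,'expected rect',q.min(0).round(),q.max(0).round())
    m=masks(t,'wrist',ctr,45)
    if m:
        r=m[2]; print('  got',round(m[1],2),np.round(r)); x,f=fit(mod,P0[t],[.01,.01,.1][:len(P0[t])],[(m[0],c)]); print('  fit',x.round(4),round(f,3))
E
python3 m2.py 1 large_cup middle_cup
python3 - <<'E'
from h import *
plan([.545,-.06,.25],down(0))
E
```

```text
large_cup expected rect [250. 232.] [325. 314.]
  got 0.74 [250. 237. 319. 318.]
  fit [0.5539 0.0118] 0.028
middle_cup expected rect [362.   9.] [439.  84.]
  got 0.96 [364.   7. 439.  85.]
  fit [0.5539 0.3161] 0.055
T [-0.8585, -0.3361, 0.0797] A [-0.0001, -0.0, 0.1389] rows>= 5
```

Emit:
move_arm(
  fingers=[1, 1, 1, 1, 1, 1, 1, 1, 1],
  translation=[
    [-0.858, -0.336, 0.08],
    [-0.858, -0.336, 0.08],
    [-0.858, -0.336, 0.08],
    [-0.858, -0.336, 0.08],
    [-0.858, -0.336, 0.08],
    [-0.858, -0.336, 0.08],
    [-0.858, -0.336, 0.08],
    [-0.858, -0.336, 0.08],
    [-0.858, -0.336, 0.08],
  ],
  angular=[
    [0, 0, 0.139],
    [0, 0, 0.139],
    [0, 0, 0.139],
    [0, 0, 0.139],
    [0, 0, 0.139],
    [0, 0, 0.139],
    [0, 0, 0.139],
    [0, 0, 0.139],
    [0, 0, 0.139],
  ],
)

```text
t: 3.8
position: [0.5451, -0.0594, 0.2501]
eef_rot: [[-0.0, 1.0, 0.0], [1.0, 0.0, 0.0], [0.0, 0.0, -1.0]]
wrist_force: [-0.1, 0.0, -0.0]
width: 0.0857
gripper_force: 0.0
```

```bash
python3 m2.py 2 large_cup small_cup
python3 - <<'E'
from h import *
# standoff 100 mm back along tool from grasp point, tilt 45 either sign check
for a in (np.pi/4,-np.pi/4):
    R=tilt(0,a); print(R[:,2]); g=np.array([.550,-.236,.05]); plan(g+R[:,2]*(.019-.12),R)
E
```

```text
large_cup expected rect [284.  43.] [380. 142.]
  got 0.87 [283.  50. 378. 150.]
  fit [0.5545 0.0117] 0.027
small_cup expected rect [304. 279.] [344. 350.]
  got 0.87 [305. 279. 345. 349.]
  fit [ 0.5497 -0.2773  1.5962] 0.041
[ 0.          0.70710678 -0.70710678]
T [-0.9896, 0.0206, 0.5146] A [0.0001, 0.25, -0.0002] rows>= 6
[ 0.         -0.70710678 -0.70710678]
T [-0.4182, 0.0202, 0.5147] A [-0.0001, -0.25, -0.0002] rows>= 6
```

Run:
```python
from h import *
R=tilt(.02,-np.deg2rad(25)); g=np.array([.549,-.235,.05]); print(R[:,2]); plan(g+R[:,2]*(.019-.10),R); print(arm.get_state()['qpos'])
```

```text
[ 0.0084518  -0.42253374 -0.90630779]
T [-0.563, 0.0136, 0.5067] A [-0.0014, -0.1389, -0.0065] rows>= 4
[-0.28868492  0.40171171  0.3917062   1.79840862 -0.18126967  0.97668972
  0.17622498]
```

Emit:
move_arm(
  fingers=[1, 1, 1, 1, 1, 1, 1],
  translation=[
    [-0.563, 0.014, 0.507],
    [-0.563, 0.014, 0.507],
    [-0.563, 0.014, 0.507],
    [-0.563, 0.014, 0.507],
    [-0.563, 0.014, 0.507],
    [-0.563, 0.014, 0.507],
    [-0.563, 0.014, 0.507],
  ],
  angular=[
    [-0.001, -0.139, -0.006],
    [-0.001, -0.139, -0.006],
    [-0.001, -0.139, -0.006],
    [-0.001, -0.139, -0.006],
    [-0.001, -0.139, -0.006],
    [-0.001, -0.139, -0.006],
    [-0.001, -0.139, -0.006],
  ],
)

```text
t: 4.65
position: [0.5488, -0.201, 0.1241]
eef_rot: [[-0.015, 1.0, 0.008], [0.906, 0.017, -0.422], [-0.422, 0.0, -0.906]]
wrist_force: [0.9, -0.4, -0.1]
width: 0.0853
gripper_force: 0.0
```

```bash
python3 m2.py 3 small_cup
python3 - <<'E'
from h import *
R=tilt(.02,-np.deg2rad(25)); g=np.array([.549,-.235,.05]); plan(g+R[:,2]*.019,R)
E
```

```text
small_cup expected rect [284. 158.] [357. 271.]
  got 0.71 [282. 159. 354. 270.]
  fit [ 0.5486 -0.2788  1.5652] 0.046
T [0.002, -0.002, 0.4024] A [-0.0001, -0.0002, -0.0008] rows>= 3
```

View pics/w3.png

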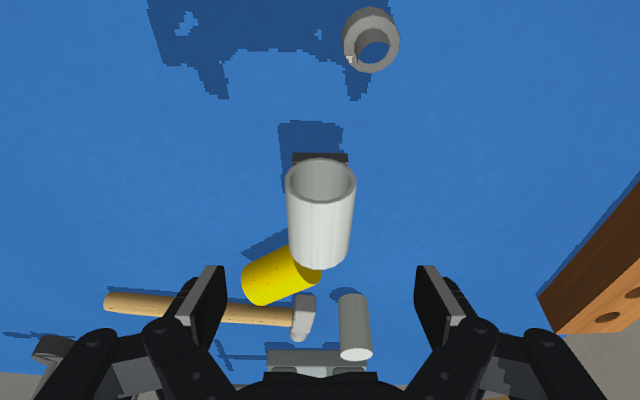

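The wrist view shows the small cup between the open fingers, rim at (320,180) and bottom at (318,262), sitting in the dark V-block. The path is clear, so I'll approach and close.

Emit:
move_arm(
  fingers=[1, 1, 1, 1, 1, -1, -1, -1, -1, -1, -1, -1, -1],
  translation=[
    [0.002, -0.002, 0.12],
    [0.002, -0.002, 0.24],
    [0.002, -0.002, 0.35],
    [0.002, -0.002, 0.402],
    [0.002, -0.002, 0.402],
    [0.002, -0.002, 0.402],
    [0.002, -0.002, 0.402],
    [0.002, -0.002, 0.402],
    [0.002, -0.002, 0.402],
    [0.002, -0.002, 0.402],
    [0.002, -0.002, 0.402],
    [0.002, -0.002, 0.402],
    [0.002, -0.002, 0.402],
  ],
  angular=[
    [0, 0, 0],
    [0, 0, 0],
    [0, 0, 0],
    [0, 0, 0],
    [0, 0, 0],
    [0, 0, 0],
    [0, 0, 0],
    [0, 0, 0],
    [0, 0, 0],
    [0, 0, 0],
    [0, 0, 0],
    [0, 0, 0],
    [0, 0, 0],
  ],
  squeeze=50,
)

```text
t: 6.05
position: [0.5492, -0.243, 0.0333]
eef_rot: [[-0.016, 1.0, 0.008], [0.906, 0.018, -0.423], [-0.423, 0.001, -0.906]]
wrist_force: [-2.6, 6.3, 14.4]
width: 0.0471
gripper_force: 48.6
```

Run:
```python
from h import *
s=arm.get_state(); print(s['position'],s['width'],s['gripper_force'])
plan(s['position']+[0,0,.12],s['eef_rot'])
```

```text
[ 0.54922661 -0.24295394  0.0333151 ] 0.04713940036597447 48.58060318976641
T [-0.2029, 0.0004, -0.435] A [0.0, 0.0, 0.0] rows>= 3
```

Emit:
move_arm(
  fingers=[-1, -1, -1, -1, -1, -1, -1, -1],
  translation=[
    [-0.02, 0, -0.043],
    [-0.05, 0, -0.11],
    [-0.1, 0, -0.217],
    [-0.15, 0, -0.326],
    [-0.203, 0, -0.435],
    [-0.253, 0, -0.544],
    [-0.253, 0, -0.544],
    [-0.253, 0, -0.544],
  ],
  angular=[
    [0, 0, 0],
    [0, 0, 0],
    [0, 0, 0],
    [0, 0, 0],
    [0, 0, 0],
    [0, 0, 0],
    [0, 0, 0],
    [0, 0, 0],
  ],
)

```text
t: 6.85
position: [0.5486, -0.2431, 0.1828]
eef_rot: [[-0.015, 1.0, 0.008], [0.906, 0.017, -0.422], [-0.422, 0.001, -0.906]]
wrist_force: [-0.3, 0.3, -1.8]
width: 0.0472
gripper_force: 51.6
```

Run:
```python
from h import *
s=arm.get_state()
R=tilt(.02,np.deg2rad(65)); g=np.array([.44,-.03,.20]); print(R[:,2]); plan(g+R[:,2]*.019,R)
```

```text
[-0.01812495  0.90612653 -0.42261826]
T [0.8261, -0.4198, -0.4255] A [0.0006, 0.4999, -0.0008] rows>= 11
```

Emit:
move_arm(
  fingers=[-1, -1, -1, -1, -1, -1, -1, -1, -1, -1, -1, -1, -1, -1, -1, -1],
  translation=[
    [0.826, -0.42, -0.425],
    [0.826, -0.42, -0.425],
    [0.826, -0.42, -0.425],
    [0.826, -0.42, -0.425],
    [0.826, -0.42, -0.425],
    [0.826, -0.42, -0.425],
    [0.826, -0.42, -0.425],
    [0.826, -0.42, -0.425],
    [0.826, -0.42, -0.425],
    [0.826, -0.42, -0.425],
    [0.826, -0.42, -0.425],
    [0.826, -0.42, -0.425],
    [0.826, -0.42, -0.425],
    [0.826, -0.42, -0.425],
    [0.826, -0.42, -0.425],
    [0.826, -0.42, -0.425],
  ],
  angular=[
    [0, 0.5, 0],
    [0, 0.5, 0],
    [0, 0.5, 0],
    [0, 0.5, 0],
    [0, 0.5, 0],
    [0, 0.5, 0],
    [0, 0.5, 0],
    [0, 0.5, 0],
    [0, 0.5, 0],
    [0, 0.5, 0],
    [0, 0.5, 0],
    [0, 0.5, 0],
    [0, 0.5, 0],
    [0, 0.5, 0],
    [0, 0.5, 0],
    [0, 0.5, 0],
  ],
)

```text
t: 8.45
position: [0.4396, -0.0128, 0.1916]
eef_rot: [[-0.008, 1.0, -0.016], [0.424, 0.018, 0.905], [0.906, 0.0, -0.424]]
wrist_force: [0.1, -0.7, -0.8]
width: 0.0476
gripper_force: 52.0
```

Run:
```python
from h import *
s=arm.get_state(); print(s['qpos'].round(2))
R=tilt(.02,np.deg2rad(65)); g=np.array([.44,.09,.065]); plan(g+R[:,2]*.019,R)
n='side'; c=eyes.get_calibration(n); im=eyes.snapshot(n)
G=s['position']-s['eef_rot'][:,2]*.019; o=G-[0,0,.042]; q=proj([o,o+[0,0,.07]],c); print(q)
for d in eyes.spot_in('mat',n)[:1]: print(d)
n='top'; c=eyes.get_calibration(n); eyes.snapshot(n)
for d in eyes.spot_in('mat',n)[:1]: r=d['rect']; print(d,ray(r[:2],c,.003),ray(r[2:],c,.003))
u,v=q.mean(0).astype(int); cv2.imwrite('pics/s2.png',cv2.resize(im[v-70:v+70,u-90:u+90,::-1],None,fx=4,fy=4,interpolation=2))
```

```text
[ 0.54  0.74 -0.06  1.95 -0.91  1.35  1.15]
T [-0.2841, 0.0086, 0.6634] A [0.0006, 0.0006, -0.0002] rows>= 4
[[279.49098575 192.49031058]
 [278.94896018 168.37593203]]
{'rect': [229.5, 205.6, 291.4, 249.3], 'p': 0.88}
{'rect': [260.1, 239.4, 313.5, 269.2], 'p': 0.78} [0.47821186 0.16646551 0.003     ] [ 0.37445941 -0.03552322  0.003     ]
```

View pics/s2.png

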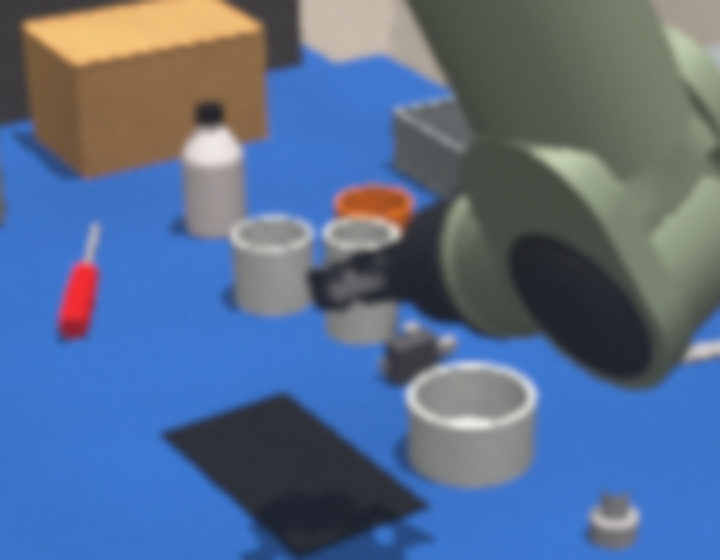

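The side crop shows the small cup held upright at (360,280), with the mat clear below it at (300,470). I'll move it over the mat and low.

Emit:
move_arm(
  fingers=[-1, -1, -1, -1, -1, -1, -1, -1],
  translation=[
    [-0.05, -0.01, 0.12],
    [-0.1, -0.02, 0.24],
    [-0.16, -0.03, 0.38],
    [-0.22, -0.03, 0.52],
    [-0.284, -0.03, 0.664],
    [-0.284, -0.03, 0.664],
    [-0.284, -0.03, 0.664],
    [-0.284, -0.03, 0.664],
  ],
  angular=[
    [0, 0, 0],
    [0, 0, 0],
    [0, 0, 0],
    [0, 0, 0],
    [0, 0, 0],
    [0, 0, 0],
    [0, 0, 0],
    [0, 0, 0],
  ],
)

```text
t: 9.45
position: [0.4303, 0.1062, 0.0569]
eef_rot: [[-0.007, 1.0, -0.015], [0.424, 0.016, 0.906], [0.906, -0.0, -0.424]]
wrist_force: [0.5, -0.1, -0.8]
width: 0.0473
gripper_force: 52.2
```

Run:
```python
from h import *
s=arm.get_state(); R=s['eef_rot']; print(s['qpos'].round(2),s['position']-R[:,2]*.019, 'down 10mm =',R.T@[0,0,-.01]/.25)
# rim height from side view
```

```text
[ 0.44  0.98 -0.19  2.08 -1.14  1.02  1.41] [0.43055189 0.08901823 0.06495352] down 10mm = [-3.62319802e-02  9.41221261e-06  1.69482601e-02]
```

Emit:
move_arm(
  fingers=[-1, -1, -1, -1, -1, -1, -1],
  translation=[
    [-0.0217, 0, 0.0102],
    [-0.0435, 0, 0.0203],
    [-0.0543, 0, 0.0254],
    [-0.0616, 0, 0.0288],
    [-0.0652, 0, 0.0305],
    [-0.0688, 0, 0.0322],
    [-0.0688, 0, 0.0322],
  ],
  angular=[
    [0, 0, 0],
    [0, 0, 0],
    [0, 0, 0],
    [0, 0, 0],
    [0, 0, 0],
    [0, 0, 0],
    [0, 0, 0],
  ],
)

```text
t: 10.15
position: [0.4298, 0.1071, 0.0377]
eef_rot: [[-0.006, 1.0, -0.016], [0.423, 0.017, 0.906], [0.906, -0.001, -0.423]]
wrist_force: [-0.6, -0.8, -0.4]
width: 0.0476
gripper_force: 52.2
```

Emit:
move_arm(
  fingers=[-1, -1, -1, -1],
  translation=[
    [-0.0036, 0, 0.0017],
    [-0.0072, 0, 0.0034],
    [-0.0072, 0, 0.0034],
    [-0.0072, 0, 0.0034],
  ],
  angular=[
    [0, 0, 0],
    [0, 0, 0],
    [0, 0, 0],
    [0, 0, 0],
  ],
)

```text
t: 10.55
position: [0.4297, 0.1076, 0.0374]
eef_rot: [[-0.007, 1.0, -0.016], [0.419, 0.018, 0.908], [0.908, 0.0, -0.42]]
wrist_force: [-4.0, -8.9, 23.6]
width: 0.0471
gripper_force: 53.2
```

Emit:
move_arm(
  fingers=[-1, 0.2, 0.6, 1, 1, 1, 1],
  translation=[
    [0.005, 0, -0.0024],
    [0.005, 0, -0.0024],
    [0.005, 0, -0.0024],
    [0.005, 0, -0.0024],
    [0.005, 0, -0.0024],
    [0.005, 0, -0.0024],
    [0.005, 0, -0.0024],
  ],
  angular=[
    [0, 0, 0],
    [0, 0, 0],
    [0, 0, 0],
    [0, 0, 0],
    [0, 0, 0],
    [0, 0, 0],
    [0, 0, 0],
  ],
)

```text
t: 11.25
position: [0.4298, 0.1071, 0.0369]
eef_rot: [[-0.006, 1.0, -0.016], [0.423, 0.017, 0.906], [0.906, -0.001, -0.423]]
wrist_force: [0.2, 0.3, -0.5]
width: 0.085
gripper_force: 0.0
```

Run:
```python
from h import *
n='wrist'; c=eyes.get_calibration(n); im=eyes.snapshot(n); cv2.imwrite('pics/w4.png',im[:,:,::-1])
x0=[.43,.09]; q=proj(stand('small_cup',.003)(x0),c); print(q.min(0),q.max(0))
m=masks('small_cup',n,(q.min(0)+q.max(0))/2,40)
if m: print(m[1:],fit(stand('small_cup',.003),x0,[.01,.01],[(m[0],c)]))
```

```text
[253.95096798 204.41762196] [382.73531686 379.39548438]
(0.77, [253.6, 205.7, 379.5, 377.5]) (array([0.4295517 , 0.08993988]), np.float64(0.033195028236757795))
```

View pics/w4.png

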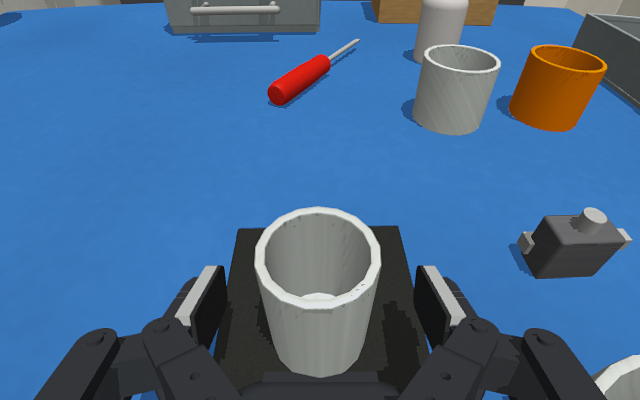

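The wrist view shows the small cup standing free and upright on the mat at (318,290), with the fingers open on both sides. I'll retreat, using a quick look at where the open fingertips really are.

Run:
```python
from h import *
s=arm.get_state(); c=eyes.get_calibration('wrist'); R=s['eef_rot']
for d in (0,.006,.013,.02):
    print(d,proj([s['position']+R@np.array([x,y,-d]) for x in(-.011,.011) for y in(.0425,-.0425)],c).round().tolist())
im=cv2.imread('pics/w4.png'); cv2.imwrite('pics/w4c.png',cv2.resize(im[240:400,130:300],None,fx=3.5,fy=3.5,interpolation=2))
plan([.47,.10,.25],down(np.deg2rad(40)))
```

```text
0 [[404.0, 286.0], [234.0, 286.0], [408.0, 246.0], [230.0, 247.0]]
0.006 [[407.0, 293.0], [231.0, 293.0], [411.0, 252.0], [227.0, 253.0]]
0.013 [[410.0, 301.0], [228.0, 302.0], [415.0, 260.0], [223.0, 260.0]]
0.02 [[414.0, 311.0], [224.0, 311.0], [419.0, 268.0], [218.0, 268.0]]
T [0.7594, 0.1594, -0.3887] A [0.1224, -0.3464, -0.1929] rows>= 9
```

View pics/w4c.png

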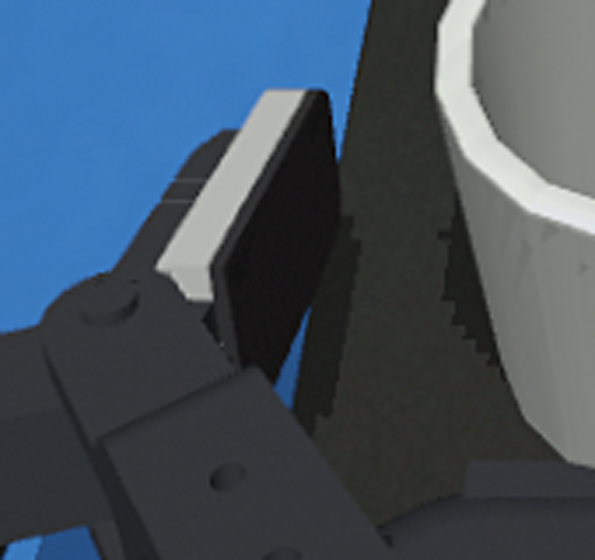

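Emit:
move_arm(
  fingers=[1, 1, 1, 1, 1, 1],
  translation=[
    [0, 0, -0.1],
    [0, 0, -0.2],
    [0, 0, -0.35],
    [0, 0, -0.5],
    [0, 0, -0.6],
    [0, 0, -0.6],
  ],
  angular=[
    [0, 0, 0],
    [0, 0, 0],
    [0, 0, 0],
    [0, 0, 0],
    [0, 0, 0],
    [0, 0, 0],
  ],
)

```text
t: 11.95
position: [0.4329, -0.032, 0.1009]
eef_rot: [[-0.006, 1.0, -0.012], [0.426, 0.014, 0.905], [0.905, 0.001, -0.426]]
wrist_force: [0.1, 1.4, -0.7]
width: 0.0853
gripper_force: 0.0
```

Run:
```python
from h import *
plan([.47,.08,.28],down(np.deg2rad(30)))
```

```text
T [0.838, 0.155, 0.0985] A [0.0919, -0.3518, -0.1443] rows>= 9
```

Emit:
move_arm(
  fingers=[1, 1, 1, 1, 1, 1, 1, 1, 1, 1, 1, 1],
  translation=[
    [0.838, 0.155, 0.098],
    [0.838, 0.155, 0.098],
    [0.838, 0.155, 0.098],
    [0.838, 0.155, 0.098],
    [0.838, 0.155, 0.098],
    [0.838, 0.155, 0.098],
    [0.838, 0.155, 0.098],
    [0.838, 0.155, 0.098],
    [0.838, 0.155, 0.098],
    [0.838, 0.155, 0.098],
    [0.838, 0.155, 0.098],
    [0.838, 0.155, 0.098],
  ],
  angular=[
    [0.092, -0.352, -0.144],
    [0.092, -0.352, -0.144],
    [0.092, -0.352, -0.144],
    [0.092, -0.352, -0.144],
    [0.092, -0.352, -0.144],
    [0.092, -0.352, -0.144],
    [0.092, -0.352, -0.144],
    [0.092, -0.352, -0.144],
    [0.092, -0.352, -0.144],
    [0.092, -0.352, -0.144],
    [0.092, -0.352, -0.144],
    [0.092, -0.352, -0.144],
  ],
)

```text
t: 13.15
position: [0.4691, 0.0819, 0.2795]
eef_rot: [[-0.501, 0.866, -0.004], [0.866, 0.501, 0.004], [0.005, -0.001, -1.0]]
wrist_force: [0.1, 0.1, -0.8]
width: 0.0852
gripper_force: 0.0
```

Run:
```python
from h import *
s=arm.get_state(); print(s['position'],s['eef_rot'][:,1])
plan([.554,.30,.18],down(np.deg2rad(60)))
```

```text
[0.46906399 0.08192316 0.27945209] [ 0.86570542  0.50055196 -0.00136589]
T [0.5831, 0.7313, 0.3997] A [-0.0, -0.0017, -0.1665] rows>= 6
```

Emit:
move_arm(
  fingers=[1, 1, 1, 1, 1, 1, 1, 1, 1],
  translation=[
    [0.583, 0.731, 0.4],
    [0.583, 0.731, 0.4],
    [0.583, 0.731, 0.4],
    [0.583, 0.731, 0.4],
    [0.583, 0.731, 0.4],
    [0.583, 0.731, 0.4],
    [0.583, 0.731, 0.4],
    [0.583, 0.731, 0.4],
    [0.583, 0.731, 0.4],
  ],
  angular=[
    [0, -0.0017, -0.1665],
    [0, -0.0017, -0.1665],
    [0, -0.0017, -0.1665],
    [0, -0.0017, -0.1665],
    [0, -0.0017, -0.1665],
    [0, -0.0017, -0.1665],
    [0, -0.0017, -0.1665],
    [0, -0.0017, -0.1665],
    [0, -0.0017, -0.1665],
  ],
)

```text
t: 14.05
position: [0.5543, 0.299, 0.1808]
eef_rot: [[-0.866, 0.5, 0.002], [0.5, 0.866, -0.001], [-0.002, -0.0, -1.0]]
wrist_force: [-0.3, 0.3, 0.3]
width: 0.0852
gripper_force: 0.0
```

```bash
python3 m2.py 5 middle_cup
python3 - <<'E'
from h import *
plan([.554,.316,.043],down(np.deg2rad(60)))
E
```

```text
middle_cup expected rect [295. 130.] [378. 220.]
  got 0.85 [297. 132. 380. 220.]
  fit [0.5536 0.3163] 0.025
T [0.0349, 0.0564, 0.5516] A [0.0, 0.0008, 0.0001] rows>= 3
```

Emit:
move_arm(
  fingers=[1, 1, 1, 1, 1, 1, 1, -1, -1, -1, -1, -1, -1, -1],
  translation=[
    [0.036, 0.056, 0.1],
    [0.036, 0.056, 0.2],
    [0.036, 0.056, 0.3],
    [0.036, 0.056, 0.4],
    [0.036, 0.056, 0.5],
    [0.036, 0.056, 0.552],
    [0.036, 0.056, 0.552],
    [0.036, 0.056, 0.552],
    [0.036, 0.056, 0.552],
    [0.036, 0.056, 0.552],
    [0.036, 0.056, 0.552],
    [0.036, 0.056, 0.552],
    [0.036, 0.056, 0.552],
    [0.036, 0.056, 0.552],
  ],
  angular=[
    [0, 0.001, 0],
    [0, 0.001, 0],
    [0, 0.001, 0],
    [0, 0.001, 0],
    [0, 0.001, 0],
    [0, 0.001, 0],
    [0, 0.001, 0],
    [0, 0.001, 0],
    [0, 0.001, 0],
    [0, 0.001, 0],
    [0, 0.001, 0],
    [0, 0.001, 0],
    [0, 0.001, 0],
    [0, 0.001, 0],
  ],
  squeeze=50,
)

```text
t: 15.55
position: [0.5538, 0.3173, 0.0441]
eef_rot: [[-0.867, 0.498, 0.0], [0.498, 0.867, 0.001], [0.0, 0.001, -1.0]]
wrist_force: [-3.5, -2.8, 9.8]
width: 0.0672
gripper_force: 53.2
```

Run:
```python
from h import *
s=arm.get_state(); print(s['position'],s['width'])
n='wrist'; c=eyes.get_calibration(n); eyes.snapshot(n)
x0=[.5537,.3163]; q=proj(stand('middle_cup')(x0),c)
m=masks('middle_cup',n,(q.min(0)+q.max(0))/2,60)
if m: print(m[1:],fit(stand('middle_cup'),x0,[.01,.01],[(m[0],c)]))
plan([.50,.2,.20],down(np.deg2rad(45)))
```

```text
[0.55378217 0.31726338 0.04413829] 0.06724175400794198
(0.61, [244.3, 173.6, 394.2, 351.2]) (array([0.5544629 , 0.31654754]), np.float64(0.033769816565035415))
T [-0.0471, -0.5134, -0.6238] A [0.0003, -0.0001, 0.084] rows>= 5
```

Emit:
move_arm(
  fingers=[-1, -1, -1, -1, -1, -1, -1],
  translation=[
    [0, 0, -0.02],
    [0, 0, -0.08],
    [0, 0, -0.2],
    [0, 0, -0.35],
    [0, 0, -0.5],
    [0, 0, -0.5],
    [0, 0, -0.5],
  ],
  angular=[
    [0, 0, 0],
    [0, 0, 0],
    [0, 0, 0],
    [0, 0, 0],
    [0, 0, 0],
    [0, 0, 0],
    [0, 0, 0],
  ],
)

```text
t: 16.35
position: [0.5538, 0.3173, 0.169]
eef_rot: [[-0.867, 0.498, 0.001], [0.498, 0.867, 0.002], [-0.0, 0.002, -1.0]]
wrist_force: [-1.0, 0.1, -2.0]
width: 0.0665
gripper_force: 56.4
```

Run:
```python
from h import *
plan([.554,.11,.17],down(np.deg2rad(35)))
```

```text
T [-0.4139, -0.7186, -0.0052] A [0.0006, -0.0001, 0.1395] rows>= 5
```

Emit:
move_arm(
  fingers=[-1, -1, -1, -1, -1, -1, -1, -1],
  translation=[
    [-0.06, -0.12, -0.005],
    [-0.14, -0.24, -0.005],
    [-0.21, -0.36, -0.005],
    [-0.28, -0.48, -0.005],
    [-0.35, -0.6, -0.005],
    [-0.414, -0.719, -0.005],
    [-0.414, -0.719, -0.005],
    [-0.414, -0.719, -0.005],
  ],
  angular=[
    [0, 0, 0.03],
    [0, 0, 0.06],
    [0, 0, 0.09],
    [0, 0, 0.12],
    [0, 0, 0.14],
    [0, 0, 0.14],
    [0, 0, 0.14],
    [0, 0, 0.14],
  ],
)

```text
t: 17.15
position: [0.5532, 0.1091, 0.1679]
eef_rot: [[-0.571, 0.821, -0.002], [0.821, 0.571, -0.0], [0.001, -0.002, -1.0]]
wrist_force: [-0.5, 1.2, -1.0]
width: 0.067
gripper_force: 56.5
```

Run:
```python
from h import *
s=arm.get_state(); n='wrist'; c=eyes.get_calibration(n); eyes.snapshot(n)
zb=s['position'][2]-.044; x0=s['position'][:2]; f=stand('middle_cup',zb); q=proj(f(x0),c)
print('mid exp',q.min(0),q.max(0),x0)
m=masks('middle_cup',n,(q.min(0)+q.max(0))/2,60)
if m: print(m[1:],fit(f,x0,[.01,.01],[(m[0],c)]))
x0=[.5545,.0118]; f=stand('large_cup'); q=proj(f(x0),c); print('large exp',q.min(0),q.max(0))
m=masks('large_cup',n,(q.min(0)+q.max(0))/2,60)
if m: print(m[1:],fit(f,x0,[.01,.01],[(m[0],c)]))
plan([.5545,.0118,.13],down(np.deg2rad(35)))
```

```text
mid exp [241.80783504 176.12187301] [397.61263833 349.22672918] [0.55320305 0.10907761]
(0.96, [242.5, 177.4, 395.8, 349.5]) (array([0.55349999, 0.10824097]), np.float64(0.03880407575543088))
large exp [207.54563336 210.08905113] [313.20061835 322.144772  ]
(0.7, [208.1, 210.9, 265.8, 322.9]) (array([0.55366504, 0.01098945]), np.float64(0.8016489016544349))
T [-0.3271, -0.2227, 0.1519] A [-0.0004, -0.0004, 0.0] rows>= 3
```

Emit:
move_arm(
  fingers=[-1, -1, -1, -1, -1, -1],
  translation=[
    [-0.1, -0.07, 0],
    [-0.22, -0.15, 0.05],
    [-0.327, -0.223, 0.1],
    [-0.327, -0.223, 0.152],
    [-0.327, -0.223, 0.152],
    [-0.327, -0.223, 0.152],
  ],
  angular=[
    [0, 0, 0],
    [0, 0, 0],
    [0, 0, 0],
    [0, 0, 0],
    [0, 0, 0],
    [0, 0, 0],
  ],
)

```text
t: 17.9
position: [0.5546, 0.0122, 0.1303]
eef_rot: [[-0.574, 0.819, -0.002], [0.819, 0.574, 0.001], [0.002, -0.001, -1.0]]
wrist_force: [0.1, 0.4, -1.7]
width: 0.0664
gripper_force: 56.5
```

Run:
```python
from h import *
s=arm.get_state(); print(s['position'],np.round(s['eef_rot'],4).tolist())
for n in ('top','side'):
    c=eyes.get_calibration(n); im=eyes.snapshot(n)
    for t,f,x0 in (('large_cup',stand('large_cup'),[.5545,.0118]),('middle_cup',stand('middle_cup',s['position'][2]-.044),s['position'][:2])):
        q=proj(f(x0),c); m=masks(t,n,(q.min(0)+q.max(0))/2,15); print(n,t,q.min(0).round(),q.max(0).round(),m and np.round(m[2]))
    if n=='side': u,v=q.mean(0).astype(int); cv2.imwrite('pics/s3.png',cv2.resize(im[v-50:v+60,u-70:u+70,::-1],None,fx=5,fy=5,interpolation=2))
plan([.5545,.0118,.052],down(np.deg2rad(35)))
```

```text
[0.55460553 0.01219466 0.13032115] [[-0.5738, 0.819, -0.0018], [0.819, 0.5738, 0.0006], [0.0015, -0.0011, -1.0]]
top large_cup [289. 206.] [315. 233.] None
top middle_cup [293. 204.] [312. 226.] None
side large_cup [291. 201.] [323. 232.] [290. 205. 322. 232.]
side middle_cup [295. 174.] [319. 204.] [296. 175. 317. 206.]
T [0.0023, 0.0005, 0.3149] A [-0.0001, -0.0002, -0.0002] rows>= 2
```

View pics/s3.png

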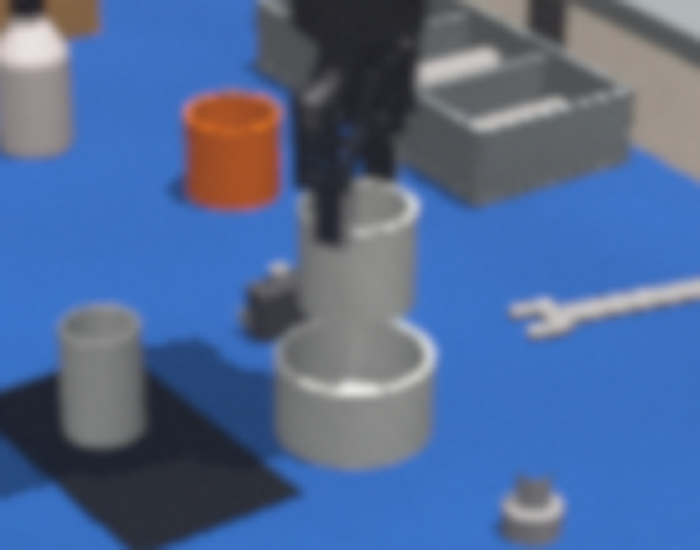

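The side crop shows the middle cup at (360,255) held centred above the large cup's mouth at (355,350). Lowering it in now.

Emit:
move_arm(
  fingers=[-1, -1, -1, -1, -1, -1, -1, -1, -1],
  translation=[
    [0, 0, 0.08],
    [0, 0, 0.15],
    [0, 0, 0.22],
    [0, 0, 0.27],
    [0, 0, 0.295],
    [0, 0, 0.305],
    [0, 0, 0.313],
    [0, 0, 0.317],
    [0, 0, 0.317],
  ],
  angular=[
    [0, 0, 0],
    [0, 0, 0],
    [0, 0, 0],
    [0, 0, 0],
    [0, 0, 0],
    [0, 0, 0],
    [0, 0, 0],
    [0, 0, 0],
    [0, 0, 0],
  ],
)

```text
t: 19.1
position: [0.5547, 0.0107, 0.0514]
eef_rot: [[-0.572, 0.82, -0.001], [0.82, 0.572, 0.0], [0.001, -0.001, -1.0]]
wrist_force: [-0.1, 1.2, -1.0]
width: 0.0664
gripper_force: 56.4
```

Emit:
move_arm(
  fingers=[-1, -1, -1, -1],
  translation=[
    [0, 0, 0.004],
    [0, 0, 0.008],
    [0, 0, 0.01],
    [0, 0, 0.01],
  ],
  angular=[
    [0, 0, 0],
    [0, 0, 0],
    [0, 0, 0],
    [0, 0, 0],
  ],
)

```text
t: 19.5
position: [0.5547, 0.0107, 0.05]
eef_rot: [[-0.572, 0.82, -0.0], [0.82, 0.572, 0.0], [0.0, -0.0, -1.0]]
wrist_force: [-9.0, -0.2, 29.4]
width: 0.0666
gripper_force: 59.4
```

Emit:
move_arm(
  fingers=[0.75, 1, 1, 1, 1, 1, 1, 1, 1, 1],
  translation=[
    [0, 0, -0.003],
    [0, 0, -0.003],
    [0, 0, -0.003],
    [0, 0, -0.003],
    [0, 0, -0.02],
    [0, 0, -0.08],
    [0, 0, -0.25],
    [0, 0, -0.4],
    [0, 0, -0.52],
    [0, 0, -0.52],
  ],
  angular=[
    [0, 0, 0],
    [0, 0, 0],
    [0, 0, 0],
    [0, 0, 0],
    [0, 0, 0],
    [0, 0, 0],
    [0, 0, 0],
    [0, 0, 0],
    [0, 0, 0],
    [0, 0, 0],
  ],
)

```text
t: 20.5
position: [0.5564, 0.0108, 0.1826]
eef_rot: [[-0.572, 0.82, 0.005], [0.82, 0.572, 0.001], [-0.002, 0.004, -1.0]]
wrist_force: [0.2, -1.0, -1.4]
width: 0.0854
gripper_force: 0.0
```

Run:
```python
from h import *
s=arm.get_state(); n='wrist'; c=eyes.get_calibration(n); im=eyes.snapshot(n); cv2.imwrite('pics/w6.png',im[:,:,::-1])
for t,f,x0 in (('large_cup',stand('large_cup'),[.5545,.0118]),('middle_cup',stand('middle_cup',.006),[.5545,.0118])):
    q=proj(f(x0),c); m=masks(t,n,(q.min(0)+q.max(0))/2,60); print(t,q.min(0),q.max(0))
    if m: print(m[1:],fit(f,x0,[.01,.01],[(m[0],c)]))
for t,z in (('small_cup',.003),): 
    f=stand(t,z);x0=[.4296,.0899];q=proj(f(x0),c);m=masks(t,n,(q.min(0)+q.max(0))/2,60)
    if m: print(m[1:],fit(f,x0,[.01,.01],[(m[0],c)]))
plan([.445,.085,.17],down(np.deg2rad(35)))
```

```text
large_cup [263.24283758 123.53452853] [373.20476001 236.08531931]
(0.96, [265.0, 126.1, 373.7, 238.6]) (array([0.55430608, 0.01142238]), np.float64(0.6486039722464627))
middle_cup [276.21129413 138.05175415] [360.21455239 230.20762277]
(0.94, [274.8, 140.4, 358.6, 232.3]) (array([0.55452416, 0.00995809]), np.float64(0.029828615631632527))
T [0.4934, -0.1876, 0.032] A [-0.0007, -0.0005, -0.0004] rows>= 3
```

View pics/w6.png

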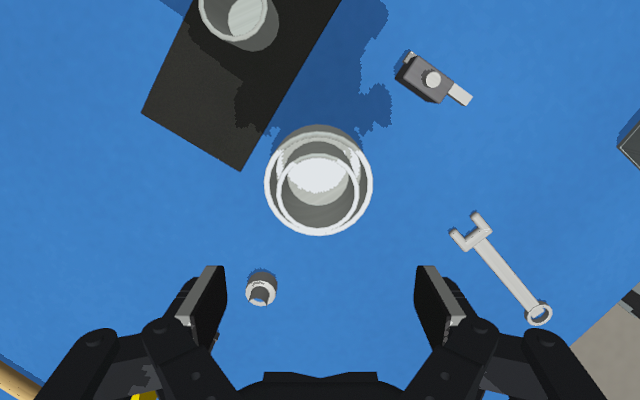

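The wrist view shows the middle cup sitting in the large one, rims concentric around (318,185). Next is the small cup on the mat.

Emit:
move_arm(
  fingers=[1, 1, 1, 1, 1, 1],
  translation=[
    [0.493, -0.188, 0.03],
    [0.493, -0.188, 0.03],
    [0.493, -0.188, 0.03],
    [0.493, -0.188, 0.03],
    [0.493, -0.188, 0.03],
    [0.493, -0.188, 0.03],
  ],
  angular=[
    [-0.001, 0, 0],
    [-0.001, 0, 0],
    [-0.001, 0, 0],
    [-0.001, 0, 0],
    [-0.001, 0, 0],
    [-0.001, 0, 0],
  ],
)

```text
t: 21.3
position: [0.4461, 0.0844, 0.1708]
eef_rot: [[-0.572, 0.82, 0.001], [0.82, 0.572, 0.002], [0.001, 0.002, -1.0]]
wrist_force: [0.5, -0.0, 0.5]
width: 0.0854
gripper_force: 0.0
```

Run:
```python
from h import *
s=arm.get_state(); print(s['qpos'].round(2)); n='wrist'; c=eyes.get_calibration(n); im=eyes.snapshot(n)
f=stand('small_cup',.003);x0=[.4296,.0899];q=proj(f(x0),c);m=masks('small_cup',n,(q.min(0)+q.max(0))/2,60); print(q.min(0),q.max(0))
if m: print(m[1:],fit(f,x0,[.01,.01],[(m[0],c)]))
plan([.4296,.0899,.060],down(np.deg2rad(35)))
```

```text
[-0.32  0.34 -0.    2.1  -0.    0.7   0.29]
[274.05708156 137.84077537] [338.00225859 213.50703037]
(0.97, [272.9, 137.4, 336.9, 215.2]) (array([0.42858526, 0.08997361]), np.float64(0.045705503953646476))
T [0.0558, -0.0417, 0.4434] A [0.0005, -0.0002, -0.0008] rows>= 3
```

Emit:
move_arm(
  fingers=[1, 1, 1, 1, 1, 1, -1, -1, -1, -1, -1, -1, -1, -1],
  translation=[
    [0.057, -0.043, 0.1],
    [0.057, -0.043, 0.2],
    [0.057, -0.043, 0.3],
    [0.057, -0.043, 0.4],
    [0.057, -0.043, 0.443],
    [0.057, -0.043, 0.443],
    [0.057, -0.043, 0.443],
    [0.057, -0.043, 0.443],
    [0.057, -0.043, 0.443],
    [0.057, -0.043, 0.443],
    [0.057, -0.043, 0.443],
    [0.057, -0.043, 0.443],
    [0.057, -0.043, 0.443],
    [0.057, -0.043, 0.443],
  ],
  angular=[
    [0, 0, 0],
    [0, 0, 0],
    [0, 0, 0],
    [0, 0, 0],
    [0, 0, 0],
    [0, 0, 0],
    [0, 0, 0],
    [0, 0, 0],
    [0, 0, 0],
    [0, 0, 0],
    [0, 0, 0],
    [0, 0, 0],
    [0, 0, 0],
    [0, 0, 0],
  ],
  squeeze=50,
)

```text
t: 22.8
position: [0.4293, 0.0906, 0.0617]
eef_rot: [[-0.572, 0.82, 0.003], [0.82, 0.572, 0.002], [0.0, 0.004, -1.0]]
wrist_force: [-3.4, -0.7, 19.7]
width: 0.0459
gripper_force: 48.0
```

Emit:
move_arm(
  fingers=[-1, -1, -1, -1, -1, -1, -1],
  translation=[
    [0, 0, -0.02],
    [0, 0, -0.08],
    [0, 0, -0.2],
    [0, 0, -0.32],
    [0, 0, -0.44],
    [0, 0, -0.44],
    [0, 0, -0.44],
  ],
  angular=[
    [0, 0, 0],
    [0, 0, 0],
    [0, 0, 0],
    [0, 0, 0],
    [0, 0, 0],
    [0, 0, 0],
    [0, 0, 0],
  ],
)

```text
t: 23.5
position: [0.4288, 0.0905, 0.1711]
eef_rot: [[-0.572, 0.82, 0.003], [0.82, 0.572, 0.002], [0.0, 0.004, -1.0]]
wrist_force: [-0.7, -0.7, -1.9]
width: 0.0459
gripper_force: 51.6
```

Run:
```python
from h import *
s=arm.get_state(); n='wrist'; c=eyes.get_calibration(n); im=eyes.snapshot(n)
for dz in (-.057,):
    f=stand('small_cup',s['position'][2]+dz);x0=s['position'][:2];q=proj(f(x0),c);m=masks('small_cup',n,(q.min(0)+q.max(0))/2,60); print(x0,q.min(0),q.max(0))
    if m:
        x,e=fit(f,x0,[.01,.01],[(m[0],c)]); print(m[1:],x,e)
        f3=lambda p:cup('small_cup',np.array(p[:3]),np.array(Rot.from_rotvec([p[3],p[4],0]).as_matrix()[:,2]))
        print(fit(f3,[*x,s['position'][2]-.057,0,0],[.005,.005,.005,.1,.1],[(m[0],c)]))
plan([.5545,.010,.17],down(np.deg2rad(35)))
```

```text
[0.42880493 0.09049721] [266.67816459 186.27364589] [373.22440101 325.06881948]
(0.57, [269.2, 188.0, 369.8, 325.0]) [0.42806564 0.09047735] 0.05809666872356578
(array([ 0.4291144 ,  0.08819035,  0.10957376, -0.00923316,  0.01526925]), np.float64(0.01755746628852961))
T [-0.5527, 0.2307, -0.0008] A [0.0004, -0.0003, -0.0004] rows>= 3
```

Emit:
move_arm(
  fingers=[-1, -1, -1, -1, -1, -1, -1],
  translation=[
    [-0.12, 0.05, 0],
    [-0.26, 0.11, 0],
    [-0.4, 0.17, 0],
    [-0.5, 0.21, 0],
    [-0.553, 0.231, 0],
    [-0.553, 0.231, 0],
    [-0.553, 0.231, 0],
  ],
  angular=[
    [0, 0, 0],
    [0, 0, 0],
    [0, 0, 0],
    [0, 0, 0],
    [0, 0, 0],
    [0, 0, 0],
    [0, 0, 0],
  ],
)

```text
t: 24.3
position: [0.5542, 0.0102, 0.1693]
eef_rot: [[-0.572, 0.82, -0.001], [0.82, 0.572, 0.002], [0.002, 0.0, -1.0]]
wrist_force: [-0.3, 0.7, -1.4]
width: 0.046
gripper_force: 51.7
```

Run:
```python
from h import *
s=arm.get_state(); n='wrist'; c=eyes.get_calibration(n); im=eyes.snapshot(n); p=s['position']; print(p)
f=stand('small_cup',p[2]-.0587);x0=p[:2];q=proj(f(x0),c);m=masks('small_cup',n,(q.min(0)+q.max(0))/2,60)
if m: print(m[1:],fit(f,x0,[.01,.01],[(m[0],c)]), cost(f(x0),[(m[0],c)]))
n='side'; c=eyes.get_calibration(n); im=eyes.snapshot(n)
for t,f,x0 in (('middle_cup',stand('middle_cup',.006),[.5545,.01]),('small_cup',stand('small_cup',p[2]-.0587),p[:2])):
    q=proj(f(x0),c); m=masks(t,n,(q.min(0)+q.max(0))/2,15); print(n,t,q.min(0).round(),q.max(0).round(),m and np.round(m[2]))
u,v=q.mean(0).astype(int); cv2.imwrite('pics/s4.png',cv2.resize(im[v-50:v+60,u-70:u+70,::-1],None,fx=5,fy=5,interpolation=2))
plan([.5545,.010,.09],down(np.deg2rad(35)))
```

```text
[0.55418649 0.01023033 0.1692829 ]
(0.73, [270.1, 188.2, 371.0, 322.3]) (array([0.55406446, 0.00993874]), np.float64(0.033079193918164496)) 0.03509277438636238
side middle_cup [295. 199.] [319. 229.] [296. 197. 316. 215.]
side small_cup [299. 166.] [316. 195.] [298. 165. 316. 196.]
T [-0.0019, -0.0025, 0.3218] A [0.0006, -0.0003, -0.0002] rows>= 2
```

View pics/s4.png

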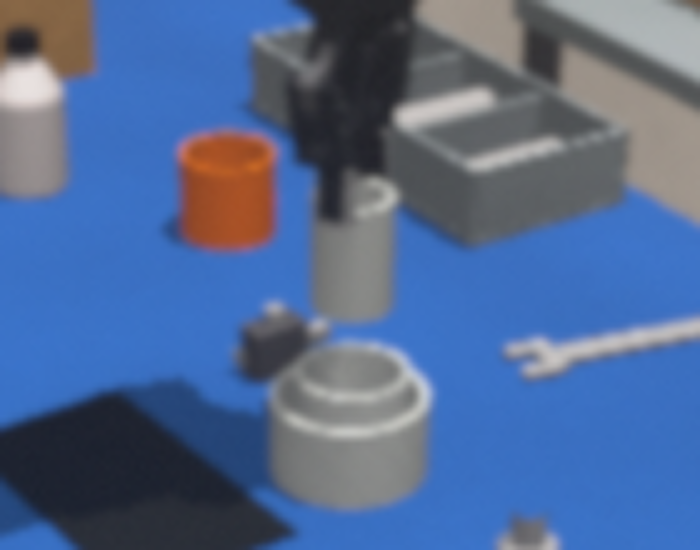

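The side crop shows the small cup at (352,250), upright and centred over the nested pair at (352,375). Lowering it now.

Emit:
move_arm(
  fingers=[-1, -1, -1, -1, -1, -1, -1, -1, -1, -1],
  translation=[
    [-0.001, -0.001, 0.08],
    [-0.001, -0.001, 0.15],
    [-0.001, -0.001, 0.2],
    [-0.001, -0.001, 0.25],
    [-0.001, -0.001, 0.31],
    [-0.001, -0.001, 0.35],
    [-0.001, -0.001, 0.37],
    [-0.001, -0.001, 0.38],
    [-0.001, -0.001, 0.385],
    [-0.001, -0.001, 0.385],
  ],
  angular=[
    [0, 0, 0],
    [0, 0, 0],
    [0, 0, 0],
    [0, 0, 0],
    [0, 0, 0],
    [0, 0, 0],
    [0, 0, 0],
    [0, 0, 0],
    [0, 0, 0],
    [0, 0, 0],
  ],
)

```text
t: 25.55
position: [0.5553, 0.0099, 0.0745]
eef_rot: [[-0.572, 0.82, 0.002], [0.82, 0.572, 0.002], [0.001, 0.002, -1.0]]
wrist_force: [-0.4, 0.0, -0.5]
width: 0.0461
gripper_force: 51.6
```

Emit:
move_arm(
  fingers=[-1, -1, -1, -1],
  translation=[
    [0, 0, 0.004],
    [0, 0, 0.008],
    [0, 0, 0.008],
    [0, 0, 0.008],
  ],
  angular=[
    [0, 0, 0],
    [0, 0, 0],
    [0, 0, 0],
    [0, 0, 0],
  ],
)

```text
t: 25.95
position: [0.5551, 0.0099, 0.0722]
eef_rot: [[-0.572, 0.82, 0.001], [0.82, 0.572, 0.002], [0.001, 0.002, -1.0]]
wrist_force: [-0.3, 0.4, -1.5]
width: 0.0457
gripper_force: 51.6
```

Emit:
move_arm(
  fingers=[-1, -1, -1, -1, -1],
  translation=[
    [0, 0, 0.004],
    [0, 0, 0.006],
    [0, 0, 0.008],
    [0, 0, 0.008],
    [0, 0, 0.008],
  ],
  angular=[
    [0, 0, 0],
    [0, 0, 0],
    [0, 0, 0],
    [0, 0, 0],
    [0, 0, 0],
  ],
)

```text
t: 26.45
position: [0.5553, 0.0098, 0.0709]
eef_rot: [[-0.572, 0.82, 0.002], [0.82, 0.572, 0.002], [0.0, 0.002, -1.0]]
wrist_force: [-4.1, -1.0, 15.1]
width: 0.0457
gripper_force: 53.2
```

Emit:
move_arm(
  fingers=[0.4, 0.7, 1, 1, 1, 1, 1, 1, 1, 1, 1],
  translation=[
    [0, 0, -0.003],
    [0, 0, -0.003],
    [0, 0, -0.003],
    [0, 0, -0.003],
    [0, 0, -0.003],
    [0, 0, -0.03],
    [0, 0, -0.1],
    [0, 0, -0.25],
    [0, 0, -0.4],
    [0, 0, -0.5],
    [0, 0, -0.5],
  ],
  angular=[
    [0, 0, 0],
    [0, 0, 0],
    [0, 0, 0],
    [0, 0, 0],
    [0, 0, 0],
    [0, 0, 0],
    [0, 0, 0],
    [0, 0, 0],
    [0, 0, 0],
    [0, 0, 0],
    [0, 0, 0],
  ],
)

```text
t: 27.55
position: [0.5565, 0.0097, 0.199]
eef_rot: [[-0.572, 0.82, 0.007], [0.82, 0.572, 0.002], [-0.002, 0.007, -1.0]]
wrist_force: [0.2, 0.3, -0.5]
width: 0.0853
gripper_force: 0.0
```

Run:
```python
from h import *
n='wrist'; c=eyes.get_calibration(n); im=eyes.snapshot(n)
for t,f in (('large_cup',stand('large_cup')),('middle_cup',stand('middle_cup',.006)),('small_cup',stand('small_cup',.012))):
    x0=[.5547,.0105]; q=proj(f(x0),c); m=masks(t,n,(q.min(0)+q.max(0))/2,60); print(t,q.min(0).round(),q.max(0).round(),m and np.round(m[2]), m and fit(f,x0,[.01,.01],[(m[0],c)]))
    if t=='small_cup': u,v=q.mean(0).astype(int)
w=im[max(v-90,0):v+90,u-100:u+100,::-1]
n='side'; im=eyes.snapshot(n); w2=im[150:250,250:360,::-1]
a=cv2.resize(w,(400,360)); b=cv2.resize(w2,(396,360)); cv2.imwrite('pics/f.png',np.hstack([a,b]))
```

```text
large_cup [266. 122.] [370. 229.] [265. 125. 371. 230.] (array([0.55397071, 0.01179221]), np.float64(0.6235496781777521))
middle_cup [278. 136.] [357. 223.] [278. 138. 355. 223.] (array([0.55448935, 0.00978315]), np.float64(0.6051989208795795))
small_cup [288. 147.] [347. 218.] [289. 154. 343. 223.] (array([0.55428053, 0.00922085]), np.float64(0.09677404017591817))
```

View pics/f.png

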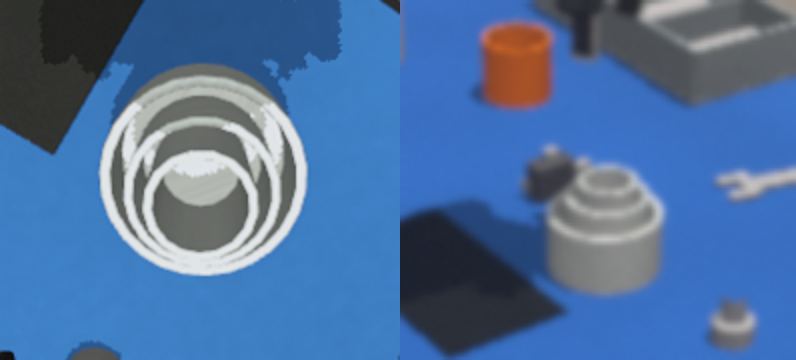

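Both views show three nested, upright cups with rims stepped evenly: wrist view around (203,180), side view at (605,225). The gripper is open and well clear, so I'll hand in.

```bash
python3 -c "
from cell import arm
print(arm.finish_job())"
```

```text
the job is handed in; nothing more can be done
None
```

The job is handed in: I stood the small cup upright on the mat and let go, then nested all three cups upright in size order, each down on the floor of the next by contact height. No verdict came back, and I did not re-measure the bystanders at the end.

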